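# Load the bottle shaker and hold its hold-down plate over the pillars

## Robot

A 7-joint arm with a two-finger parallel gripper is mounted at the origin on the work surface. World frame = base frame: x ahead of the robot, y to its left, z up, the work surface at z = 0. Lengths are in m, angles in rad, forces in N, time in s.
With the tool pointing down it reaches from about 0.4 to 0.875 m from the base axis. Payload 6.5 kg.
Tool frame: the origin (TCP) lies at the very end of the fingers, on their centre line; the grasp point (between the pads) lies 19 mm behind it; z points along the fingers, y is the line along which they close (so a half turn about z gives the same grasp; the last joint's range is limited). The gripper opens to 88 mm and grips with 3 to 60 N. Pads are 18 mm wide; open, the fingers measure 123 mm over their backs; the gripper's body (75 mm by 187 mm) begins 45 mm behind the grasp point.
Start: joints at [-1.35, 0.536, -0.004, 1.538, 0.003, 1.067, -0.071], TCP at [0.184, 0.623, 0.214] pointing down, gripper open.
Joint ranges: [-2.7, 2.7], [-0.37, 2.16], [-1.27, 1.26], [0.24, 2.4], [-1.31, 4.45], [0.19, 1.91], [-2.76, 2.76]. Speed limits (rad/s): [2.39, 2.39, 3.14, 3.14, 3.14, 3.14, 3.14].

## Interface

Orientations are given as a unit quaternion [x, y, z, w].
In Python, from bench import env, gripper_to, solver, status, imaging gives the robot as it stands. Calls block until the motion is done:
- env.movep(position, orientation): joint-space move of the TCP to a pose.
- env.move_linear(position, v=0.15, rot=None): straight line of the TCP; rot=None keeps the orientation; v is the mean speed in m/s.
- env.set_joints(angles): joint-space move.
- gripper_to(opening, force=None): finger opening in m; force is the grip in N (None keeps the last); returns when the fingers have stopped.
- env.sleep(seconds).
- solver.solve_ik(position, orientation): joint angles nearest the present ones, or None.
- status.get_state(): the state.
- imaging.camera(name): name is "scene" or "top" or "wrist"; returns a dict with "color" (480x640x3 uint8, red, green, blue), "mtx" (3x3 intrinsics, pixels), "k1" (the pictures are not rectified: a ray, as slopes to the right and down, at radius r is drawn at 1 + k1 r^2 times it, then the intrinsics apply), "xyz" and "orientation" of the camera in the world. Camera axes: x right, y down, z forward; pixel columns grow to the right and rows downward; lengths in m; the calibration is good to about 2 mm. A picture is of the moment at which its call begins. There is no depth.
A pose or a line that the arm cannot do raises env.IKError and nothing moves.
- env.job_done(): hands the job in; it is judged then, once.
The state is a dict: "time_s": time; "joints": joint angles; "qvel": joint speeds; "tau": joint torques, N m; "eef_pos": TCP position; "ee_rot": TCP orientation; "force": force on the tool from outside, world axes, zero at the start; "moment": the same for the moment, N m; "grip_width": finger opening in m; "finger_force": force on a finger pad.
Only numpy, scipy, OpenCV 4.12 (cv2) and the standard library are available. Lean on these libraries where they do the work, as an engineer would, in place of code of your own. Each camera call takes 0.05 s, during which the arm holds its last target. There are 200 camera calls.

## Task

Stand the two amber bottles left on the bench upright in the two empty cells of the shaker's rack, one in each, setting them down rather than dropping them. Then take the shaker's hold-down plate by its handle and hold it level above the full rack, about 15 mm clear of the four corner pillars, with each corner hole right over a pillar's threaded hole (either way round), so that I can start the thumbscrews. Finish while still holding it there, with the plate still and touching nothing but your gripper; leave the bottles already in the rack and the other things on the bench where they are.

Things in the scene. Friction and masses are not known exactly. Their poses are not given: they have to be found in the camera images.
- bottle_a: One of the two bottles that stand on the bench and are to be loaded: small amber bottle, body 44 mm across up to 43 mm height, then a shoulder narrowing to 51 mm height, then a straight black screw cap 27 mm across from 53 to 78 mm (its top); about 0.11 kg. Origin: centre of its underside, z up. Take it by the cap from above, fingertips above the shoulder.
- bottle_b: One of the two bottles that stand on the bench and are to be loaded: small amber bottle, body 44 mm across up to 43 mm height, then a shoulder narrowing to 51 mm height, then a straight black screw cap 27 mm across from 53 to 78 mm (its top); about 0.11 kg. Origin: centre of its underside, z up. Take it by the cap from above, fingertips above the shoulder.
- shaker: Bench shaker, fixed; beige housing 190 x 240 mm, top at 60 mm; platform 132 x 226 mm, top at 76 mm. On it a grey rack of six square cells, 52 mm inside, walls 4 mm, floor at 79 mm, wall tops at 109 mm; cell centres x = +-28, y = -56, 0, +56 mm. Tops of the bottles in it at 157 mm. Origin: centre of its underside on the bench; control panel at -x, long side along y, z up.
- pad_a: One of the two empty cells of the rack: the thin black rubber pad (34 mm disc, 1 mm) in the middle of its floor. Origin: centre of the cell's floor, on which the bottle stands.
- pad_b: One of the two empty cells of the rack: the thin black rubber pad (34 mm disc, 1 mm) in the middle of its floor. Origin: centre of the cell's floor, on which the bottle stands.
- loaded0: Bottle already standing in a cell of the rack, to be left there: same bottle as bottle_a (44 mm body, 78 mm high, cap 27 mm). Origin: centre of its underside.
- loaded1: Bottle already standing in a cell of the rack, to be left there: same bottle as bottle_a (44 mm body, 78 mm high, cap 27 mm). Origin: centre of its underside.
- loaded2: Bottle already standing in a cell of the rack, to be left there: same bottle as bottle_a (44 mm body, 78 mm high, cap 27 mm). Origin: centre of its underside.
- loaded3: Bottle already standing in a cell of the rack, to be left there: same bottle as bottle_a (44 mm body, 78 mm high, cap 27 mm). Origin: centre of its underside.
- plate: Aluminium hold-down plate lying on the bench, 116 x 220 x 4 mm (x, y, z), about 0.33 kg. Dark bow handle along y on its middle: bar 12 mm wide (x), 112 long, 10 high, its middle 36 mm above the plate's underside, 27 mm free under it between legs at y = +-50. Grip it there, closing along x. 12 mm corner holes. Origin: centre of its underside. Half a turn about z fits as well.
- hole0 (a point): Centre of the plate's 12 mm through hole at x = +44, y = +97 mm of the plate, at the underside.
- pillar0 (a point): Centre of the threaded hole (6 mm) in the flat top of a steel corner pillar, 16 mm thick, at x = +44, y = +97 mm of the shaker, 159 mm above the bench.
- hole1 (a point): Centre of the plate's 12 mm through hole at x = -44, y = +97 mm of the plate, at the underside.
- pillar1 (a point): Centre of the threaded hole (6 mm) in the flat top of a steel corner pillar, 16 mm thick, at x = -44, y = +97 mm of the shaker, 159 mm above the bench.
- hole2 (a point): Centre of the plate's 12 mm through hole at x = -44, y = -97 mm of the plate, at the underside.
- pillar2 (a point): Centre of the threaded hole (6 mm) in the flat top of a steel corner pillar, 16 mm thick, at x = -44, y = -97 mm of the shaker, 159 mm above the bench.
- hole3 (a point): Centre of the plate's 12 mm through hole at x = +44, y = -97 mm of the plate, at the underside.
- pillar3 (a point): Centre of the threaded hole (6 mm) in the flat top of a steel corner pillar, 16 mm thick, at x = +44, y = -97 mm of the shaker, 159 mm above the bench.
- stone_model: Bystander on the bench, to be left alone: cream plaster dental cast with a row of teeth, 60 x 58 x 31 mm. Origin: centre of its underside.
- tooth_box: Bystander on the bench, to be left alone: open blue plastic box of denture teeth, 50 x 80 x 24 mm. Origin: centre of its underside.
- screw_dish: Bystander on the bench, to be left alone: round steel dish, 72 mm wide, 18 mm high, holding four thumbscrews head down, 29 mm high in all. Origin: centre of its underside.
- die_block: Bystander on the bench, to be left alone: small plaster block with two stumps, 30 x 42 x 30 mm. Origin: centre of its underside.
- wax_tin: Bystander on the bench, to be left alone: flat round aluminium tin, 74 mm wide, 40 mm high. Origin: centre of its underside.
- rubber_bowl: Bystander on the bench, to be left alone: dark green-grey mixing bowl, 110 mm wide, 55 mm high. Origin: centre of its underside.
There are look-alikes about, which are no part of the job. What is shaped like the bottle_b but blue is not meant.

How it is judged:
By the outcome, as a careful person would: the job done as asked, in the order asked, and still so for the second after the job is handed in, while the arm keeps its last pose, push and grip.
It also fails if it takes over 64 s, if anything falls off the work surface, if the arm or the gripper's body presses on something with over 40 N, if the wrist force passes 120 N, or if a joint passes its speed limit or range.

## Working session

There is one attempt and no reset: what is moved stays moved. The work goes in short steps, each a Python script; the robot and the scene stay as the last script left them, time stands still between calls to the robot, and variables do not carry over. Pictures are saved under pics/ and viewed, at most 10 in all, crops included, and the job is handed in when it is done.

```bash
mkdir -p pics; ls; python3 - <<'E'
from bench import env, gripper_to, solver, status, imaging
import cv2,numpy as np
for n in ("scene","top"):
    c=imaging.camera(n); cv2.imwrite(f"pics/{n}0.png",c["color"][:,:,::-1])
    print(n,c["mtx"].tolist(),c["k1"],c["xyz"],c["orientation"])
s=status.get_state();print(s["time_s"],s["eef_pos"],s["ee_rot"],s["grip_width"])
E
```

```text
pics
scene [[534.780787962353, 0.0, 320.2477822908082], [0.0, 534.780787962353, 240.79541764194147], [0.0, 0.0, 1.0]] -0.09054412548352293 [1.2378871  0.62433091 1.2145557 ] [ 0.37650099  0.85777378 -0.32143793 -0.13837922]
top [[511.0901146599843, 0.0, 324.04033801723375], [0.0, 511.0901146599843, 239.74450072322037], [0.0, 0.0, 1.0]] -0.030062072735860583 [ 0.37829556 -0.00950871  1.48446852] [-0.70228163  0.70868582 -0.04881123  0.0467159 ]
0.1 [0.18369549 0.62289071 0.21273411] [ 1.42849880e-01  9.89744062e-01 -7.75301737e-04 -5.38948026e-05] 0.08803325747930814
```

View pics/top0.png

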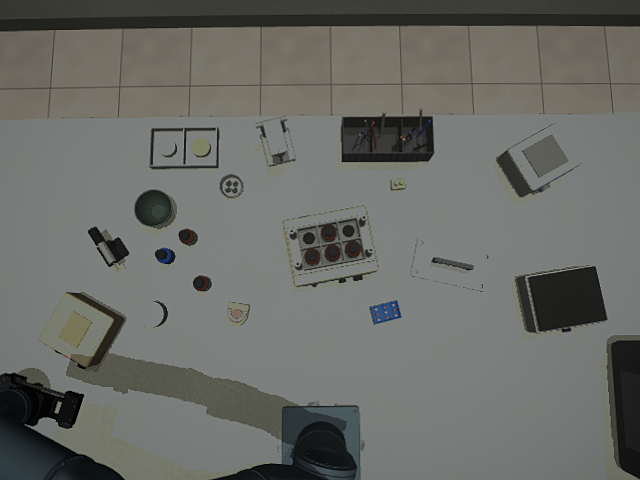

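View pics/scene0.png

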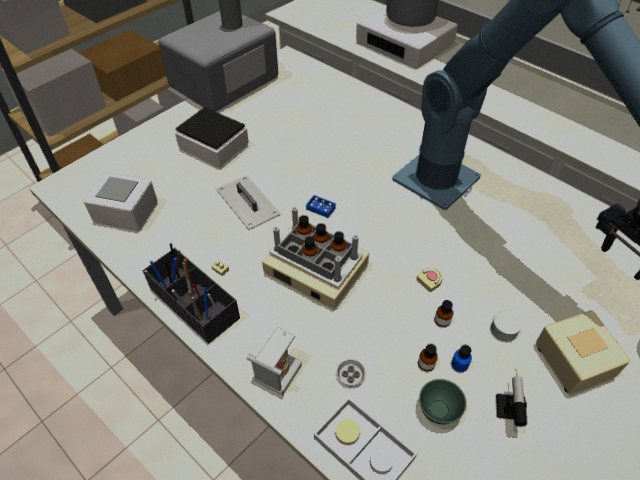

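The top view shows two amber bottles at (187,237) and (202,283). The look-alike at (165,256) is blue, so it is out. The empty cells appear to be at (309,238) and (348,230), since they show no amber ring. The plate is at (450,263). Next is an enlarged crop to confirm this.

```bash
python3 - <<'E'
import cv2,numpy as np
t=cv2.imread("pics/top0.png"); s=cv2.imread("pics/scene0.png")
g=lambda im,x,y,w,h,f:cv2.convertScaleAbs(cv2.resize(im[y:y+h,x:x+w],None,fx=f,fy=f,interpolation=cv2.INTER_CUBIC),alpha=1.4)
a=np.hstack([g(t,280,200,100,75,4),g(t,405,230,100,75,4)])
b=np.hstack([g(t,145,220,100,75,4),g(s,260,205,100,75,4)])
cv2.imwrite("pics/m1.png",np.vstack([a,b]))
E
cat > h.py <<'E'
import cv2,numpy as np
from scipy.spatial.transform import Rotation as R
def ray(c,px):
    """undistorted world ray (origin, directions) for pixels"""
    px=np.atleast_2d(np.float64(px)); K=c["mtx"]
    d=np.stack([(px[:,0]-K[0,2])/K[0,0],(px[:,1]-K[1,2])/K[1,1]],1); u=d.copy()
    for _ in range(20): u=d/(1+c["k1"]*(u**2).sum(1,keepdims=True))
    return np.array(c["xyz"]),R.from_quat(c["orientation"]).apply(np.c_[u,np.ones(len(u))])
def plane(c,px,z):
    o,d=ray(c,px); return o+d*((z-o[2])/d[:,2])[:,None]
def tri(obs):
    """least-squares point from [(cam,px),...]"""
    A=np.zeros((3,3));b=np.zeros(3)
    for c,p in obs:
        o,d=ray(c,p); d=d[0]/np.linalg.norm(d[0]); M=np.eye(3)-np.outer(d,d); A+=M;b+=M@o
    return np.linalg.solve(A,b)
def down(yaw):
    """tool down, closing axis (y) at angle yaw+90deg... tool x at yaw"""
    return (R.from_euler("z",yaw)*R.from_euler("x",np.pi)).as_quat()
E
```

```text
(no output)
```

View pics/m1.png

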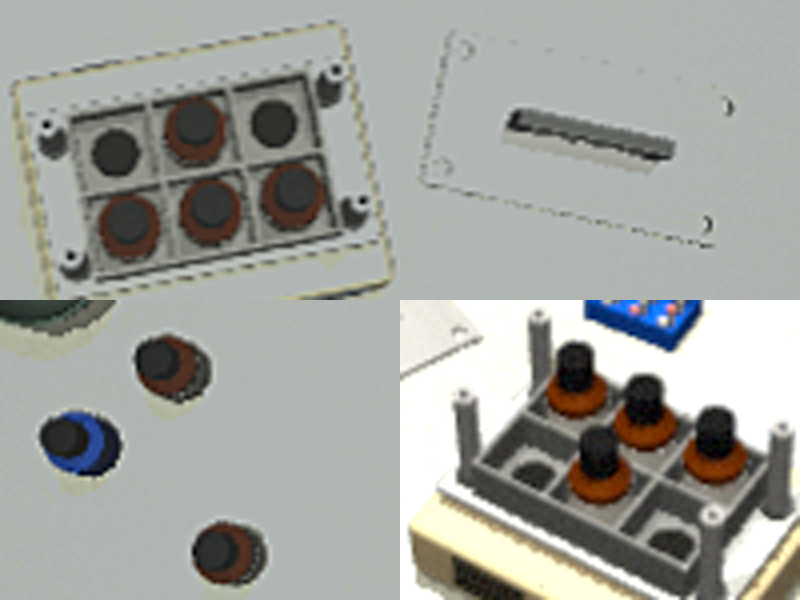

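The crops confirm it. The cells with bare black pads, at (309,238) and (348,231), are empty, and the other four hold bottles. The two amber bottles lie at about (184,234) and (199,282), and the plate's handle is at about (452,264). Next I'll compute rough positions and take wrist views from above the bottles, the rack and the plate.

```bash
python3 - <<'E'
from bench import env, gripper_to, solver, status, imaging
from h import *
c=imaging.camera("top")
im=c["color"]
P=lambda x,y,X,Y:(X+x/4-.375,Y+y/4-.375)
pil=[P(47,125,280,200),P(336,70,280,200),P(361,201,280,200),P(71,259,280,200)]
w=plane(c,pil,.159); print("pillars",w.round(4).tolist(),w.mean(0).round(4)); print([np.linalg.norm(w[i]-w[(i+1)%4]).round(4) for i in range(4)])
pads=plane(c,[P(115,153,280,200),P(273,124,280,200)],.080);print("pads",pads.round(4).tolist())
b=plane(c,[P(157,60-0,145,220),P(213,552-300,145,220)],.078);
b=plane(c,[P(157,357-300,145,220),P(213,552-300,145,220)],.078);print("bottles",b.round(4).tolist())
hl=plane(c,[P(466,49-0,405-100,230),P(440,166,305,230)],.004);print("holes",hl.round(4).tolist())
bar=plane(c,[P(517,115,305,230),P(674,147,305,230)],.041);print("bar",bar.round(4).tolist(),bar.mean(0))
s=status.get_state(); 
for nm,(p) in dict(bot=b.mean(0),rack=w.mean(0),plate=bar.mean(0)).items():
    for yaw in np.radians([0,90,180,-90]): 
        q=solver.solve_ik([p[0],p[1],.35],down(yaw)); print(nm,np.degrees(yaw),None if q is None else np.round(q,2))
wc=imaging.camera("wrist");T=R.from_quat(s["ee_rot"]);
print((T.inv().apply(np.array(wc["xyz"])-s["eef_pos"])).round(4),(T.inv()*R.from_quat(wc["orientation"])).as_matrix().round(3).tolist(),wc["mtx"].tolist(),wc["k1"])
E
```

```text
pillars [[0.5828, 0.0712, 0.159], [0.6178, -0.1191, 0.159], [0.5308, -0.1337, 0.159], [0.4946, 0.0557, 0.159]] [ 0.5565 -0.0315  0.159 ]
[np.float64(0.1935), np.float64(0.0882), np.float64(0.1928), np.float64(0.0896)]
pads [[0.5749, 0.0288, 0.08], [0.5943, -0.0811, 0.08]]
bottles [[0.5896, 0.3758, 0.078], [0.4537, 0.3335, 0.078]]
holes [[0.5708, -0.2989, 0.004], [0.4854, -0.277, 0.004]]
bar [[0.5184, -0.3263, 0.041], [0.4945, -0.4373, 0.041]] [ 0.50647635 -0.38183134  0.041     ]
bot 0.0 [-1.15  0.47  0.72  1.45 -0.31  1.34 -1.99]
bot 90.0 [-0.94  0.41  0.39  1.44 -0.16  1.32 -0.54]
bot 180.0 [-0.71  0.4   0.07  1.42 -0.03  1.32  0.92]
bot -90.0 [-0.51  0.41 -0.23  1.41  0.1   1.33  2.4 ]
rack 0.0 [-0.78  0.38  1.01  1.65 -0.33  1.3  -1.28]
rack 90.0 [-0.6   0.31  0.74  1.64 -0.21  1.27  0.18]
rack 180.0 [-0.52  0.29  0.63  1.64 -0.18  1.27  1.71]
rack -90.0 [-0.89  0.49  1.25  1.66 -0.47  1.34 -2.71]
plate 0.0 [-0.09  0.6   1.09  1.45 -0.54  1.41 -0.56]
plate 90.0 [-0.08  0.59  1.07  1.45 -0.52  1.41  1.  ]
plate 180.0 [ 0.7   0.42 -0.18  1.4   0.08  1.33  2.09]
plate -90.0 [-0.09  0.6   1.09  1.45 -0.54  1.41 -2.13]
[ 0.0716 -0.0005 -0.1713] [[-0.001, -0.962, -0.274], [1.0, -0.002, 0.001], [-0.002, -0.274, 0.962]] [[381.46252756911656, 0.0, 320.29970581775706], [0.0, 381.46252756911656, 235.12254635569943], [0.0, 0.0, 1.0]] -0.07609560870528367
```

```bash
cat >> h.py <<'E'
def proj(c,p):
    v=R.from_quat(c["orientation"]).inv().apply(np.atleast_2d(p)-np.array(c["xyz"])); u=v[:,:2]/v[:,2:]
    u=u*(1+c["k1"]*(u**2).sum(1,keepdims=True)); K=c["mtx"]
    return u*[K[0,0],K[1,1]]+[K[0,2],K[1,2]]
def camover(env,p,yaw,z):
    """move so that the wrist camera is straight above p"""
    env.movep([p[0]-.0716*np.cos(yaw),p[1]-.0716*np.sin(yaw),z],down(yaw))
def darkblob(c,p,r,thr=60):
    """centroid (px), diameter (m) of dark blob nearest the projection of p, r = expected radius m"""
    e=proj(c,p)[0]; g=c["color"].max(2); m=(g<thr).astype(np.uint8)
    n,_,st,ce=cv2.connectedComponentsWithStats(m)
    f=c["mtx"][0,0]/(c["xyz"][2]-p[2])
    k=[i for i in range(1,n) if st[i,4]>.4*np.pi*(r*f)**2]
    i=min(k,key=lambda i:np.hypot(*(ce[i]-e))); return ce[i],st[i,2:4]/f*1000,plane(c,ce[i],p[2])[0]
E
python3 - <<'E'
from bench import env, gripper_to, solver, status, imaging
from h import *
yaw=np.radians(100.4); rows=[]
for p in ([.4537,.3335,.078],[.5896,.3758,.078]):
    camover(env,p,yaw,.2); env.sleep(.15); c=imaging.camera("wrist"); print(status.get_state()["time_s"],status.get_state()["joints"])
    print(darkblob(c,p,.0135)); rows.append(cv2.resize(c["color"][:,:,::-1],(400,300)))
for i,p in enumerate([[.4537,.3335,.078],[.5896,.3758,.078]]):
    print(solver.solve_ik([p[0],p[1],.056],down(yaw)))
cv2.imwrite("pics/w1.png",np.hstack(rows))
E
```

```text
2.075 [-0.8967471   0.37244407  0.37514208  1.87284645 -0.1677898   0.92688772
 -0.26043812]
(array([324.23557366, 128.63340122]), array([33.06040522, 33.82925185]), array([0.4551998 , 0.33337397, 0.078     ]))
2.9 [-0.78383492  0.61552733  0.38005067  1.4952456  -0.24629281  1.07840312
 -0.16817173]
(array([323.64306569, 125.05693431]), array([32.32807313, 34.63722121]), array([0.58947998, 0.377044  , 0.078     ]))
[-0.9458224   0.62971931  0.3090518   1.88905578 -0.29378817  0.66690836
 -0.27838776]
[-0.83452538  0.81977308  0.32149981  1.50316335 -0.30736098  0.86868038
 -0.22733549]
```

View pics/w1.png

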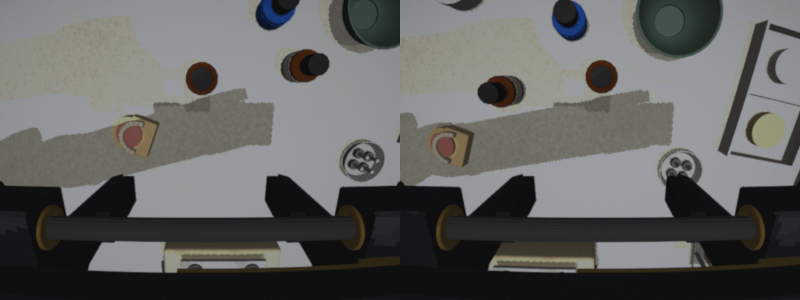

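The wrist views show the caps centred where expected, at about (324,129) and (324,125) in full-resolution pixels. They agree with the top camera to within 1.7 mm. I'll pick bottle A and look at the pads from above the rack on the way.

```bash
cat >> h.py <<'E'
def pick(env,gripper_to,status,p,yaw):
    gripper_to(.05); env.movep([p[0],p[1],.13],down(yaw)); env.move_linear([p[0],p[1],.057],v=.1)
    gripper_to(.0,20); s=status.get_state(); print("grip",s["grip_width"],s["finger_force"])
    env.move_linear([p[0],p[1],.28],v=.25)
E
python3 - <<'E'
from bench import env, gripper_to, solver, status, imaging
from h import *
yaw=np.radians(100.4)
pick(env,gripper_to,status,[.5892,.3767],yaw)
pads=[[.5746,.0288,.08],[.5942,-.0813,.08]]
camover(env,[.5746,.0288],yaw,.30); env.sleep(.2); c=imaging.camera("wrist")
for p in pads: print(darkblob(c,p,.017))
cv2.imwrite("pics/w2.png",c["color"][:,:,::-1]); s=status.get_state(); print(s["time_s"],s["grip_width"],s["eef_pos"],s["force"])
E
```

```text
grip 0.0005595346979130122 0.0
(array([319.34104046, 128.27630058]), array([33.84031471, 35.89124288]), array([0.57294049, 0.02788594, 0.08      ]))
(array([319.39398496, 235.43458647]), array([30.76392247, 29.73845839]), array([ 0.59294478, -0.08092908,  0.08      ]))
8.6417 0.00029636868874256003 [ 0.58770967 -0.04080278  0.29986352] [-0.01678358 -0.55318205  0.08958828]
```

View pics/w2.png

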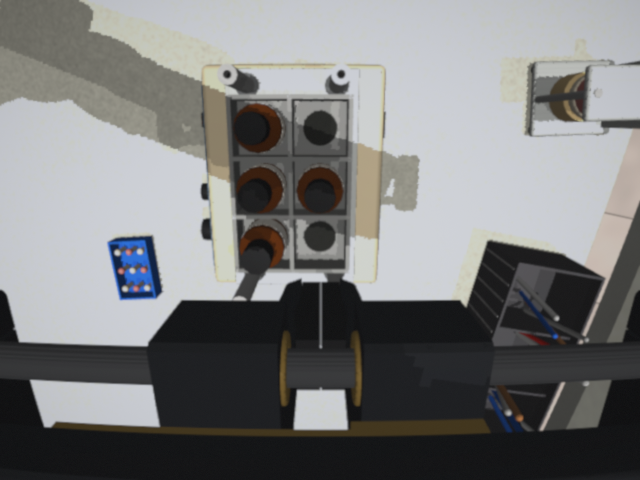

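The fingers closed on nothing, so bottle A was missed. The pads are confirmed to within 1.5 mm. I'll check what became of the bottle.

```bash
python3 - <<'E'
from bench import env, gripper_to, solver, status, imaging
from h import *
t=imaging.camera("top");s=imaging.camera("scene")
g=lambda c,x,y,w,h:cv2.convertScaleAbs(cv2.resize(c["color"][y:y+h,x:x+w,::-1],(400,300),interpolation=cv2.INTER_CUBIC),alpha=1.4)
cv2.imwrite("pics/m2.png",np.hstack([g(t,145,210,120,90),g(s,380,290,120,90)]))
E
```

```text
(no output)
```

View pics/m2.png

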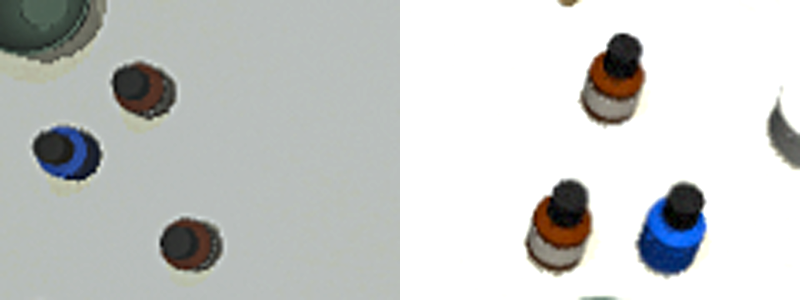

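Bottle A still stands untouched at (184,235). I'll go back down and look before closing.

```bash
python3 - <<'E'
from bench import env, gripper_to, solver, status, imaging
from h import *
yaw=np.radians(100.4); p=[.5892,.3767]
gripper_to(.05); env.movep([p[0],p[1],.13],down(yaw)); print(status.get_state()["eef_pos"],status.get_state()["grip_width"])
env.move_linear([p[0],p[1],.057],v=.1); s=status.get_state();print(s["eef_pos"],s["ee_rot"],s["grip_width"],s["time_s"])
c=imaging.camera("wrist"); t=imaging.camera("scene")
print(proj(c,[[*p,.078],[*p,.057]]))
cv2.imwrite("pics/w3.png",np.hstack([cv2.resize(c["color"][:,:,::-1],(400,300)),cv2.resize(t["color"][270:420,360:560,::-1],(400,300))]))
E
```

```text
[0.5907158  0.37474714 0.13093444] 0.04961081578816363
[0.58973599 0.376896   0.05755461] [6.40120416e-01 7.68274414e-01 4.85448137e-04 2.05394746e-04] 0.05021044328904338 12.1333
[[321.67067601 297.41834987]
 [321.49236099 278.83881236]]
```

View pics/w3.png

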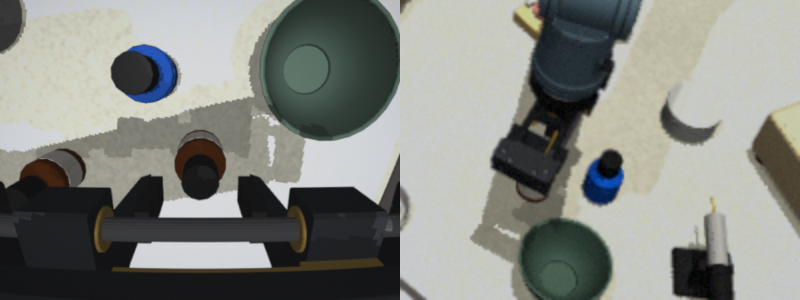

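The cap at about (320,290) in full-resolution pixels is between the fingertips, as it should be. I'll close now and check.

```bash
python3 - <<'E'
from bench import env, gripper_to, solver, status, imaging
from h import *
gripper_to(.024,20); s=status.get_state();print(s["grip_width"],s["finger_force"],s["eef_pos"],s["force"],s["time_s"])
c=imaging.camera("wrist"); cv2.imwrite("pics/w4.png",cv2.resize(c["color"][160:480,100:540,::-1],None,fx=1.3,fy=1.3))
E
```

```text
0.02380456883696801 0.0 [0.58922909 0.37670693 0.05704361] [-0.22119314  0.9512134  -0.05573004] 12.7917
```

View pics/w4.png

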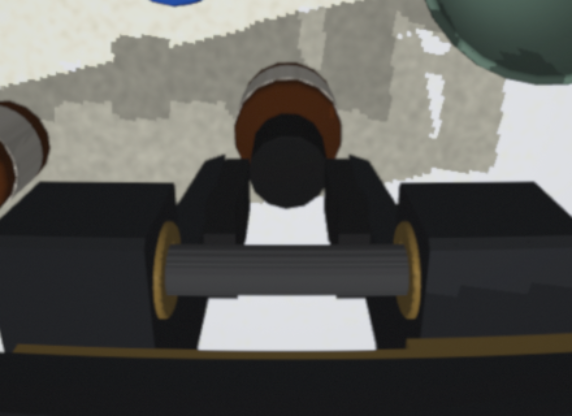

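The fingers closed to 24 mm without touching the 27 mm cap. The pixel gaps between the fingertips (about 121 px for 50 mm, 214 px for 88 mm) put the tips about 27 mm nearer the camera than the nominal TCP. So the fingers passed above the cap. I'll test this gently: open wider, go lower, and close with little force. A width of 27 means the cap and 44 means the body.

```bash
python3 - <<'E'
from bench import env, gripper_to, solver, status, imaging
from h import *
p=[.5892,.3767]
gripper_to(.062,4)
for z in (.047,.037):
    env.move_linear([*p,z],v=.08); f=status.get_state()["force"]; print(z,np.round(f,2))
    gripper_to(.0,4); s=status.get_state();print(s["grip_width"],s["finger_force"],s["time_s"],np.round(s["force"],2))
    if s["grip_width"]>.02: break
    gripper_to(.062,4)
E
```

```text
0.047 [ 0.7   1.21 -0.12]
0.026920108937610144 3.999967575073242 14.45 [ 0.25 -0.05  0.17]
```

At TCP z = 0.047 the fingers hold the 27 mm cap, so the real fingertips end about 26 mm short of the nominal TCP. I'll regrip deeper and place bottle A, with a force-checked set-down.

```bash
cat >> h.py <<'E'
def pick(env,gripper_to,status,p,yaw,z=.034):
    gripper_to(.05); env.move_linear([p[0],p[1],z],v=.1,rot=down(yaw)); env.sleep(.1)
    gripper_to(.0,20); s=status.get_state(); print("grip",s["grip_width"],s["finger_force"],s["eef_pos"])
    assert s["grip_width"]>.02
    env.move_linear([p[0],p[1],.25],v=.3)
def place(env,gripper_to,status,p,yaw,z=.034):
    env.movep([p[0],p[1],.25],down(yaw)); env.move_linear([p[0],p[1],z+.079+.012],v=.15); env.sleep(.2)
    f0=status.get_state()["force"][2]; h=z+.079+.012
    while h>z+.079-.006:
        h-=.0015; env.move_linear([p[0],p[1],h],v=.05); s=status.get_state()
        if s["force"][2]-f0>1.5: break
    print("down at",h,s["force"],f0,s["eef_pos"])
    gripper_to(.038); env.move_linear([p[0],p[1],.25],v=.25); print(status.get_state()["time_s"])
E
python3 - <<'E'
from bench import env, gripper_to, solver, status, imaging
from h import *
yaw=np.radians(100.4)
pick(env,gripper_to,status,[.5892,.3767],yaw)
print(status.get_state()["force"])
place(env,gripper_to,status,[.5738,.0283],yaw)
E
```

```text
grip 0.02631975353373452 19.99641677364707 [0.58939932 0.37677353 0.03421365]
[-0.2857736  -0.0026864  -1.75945092]
down at 0.11149999999999999 [-3.13564567  0.15393997 10.93487743] -0.75252592688737 [0.57451799 0.02832136 0.11287132]
22.5167
```

Bottle A touched down at TCP 0.1125, against 0.113 expected. Now bottle B.

```bash
python3 - <<'E'
from bench import env, gripper_to, solver, status, imaging
from h import *
yaw=np.radians(100.4); b=[.4547,.3334]
env.movep([*b,.16],down(yaw))
pick(env,gripper_to,status,b,yaw)
place(env,gripper_to,status,[.5937,-.0812],yaw)
# look at rack: camera over its centre
camover(env,[.5565,-.0315],yaw,.29); env.sleep(.2); c=imaging.camera("wrist"); cv2.imwrite("pics/w5.png",c["color"][:,:,::-1])
np.save("c5.npy",c,allow_pickle=True)
# then over plate
y2=np.radians(77.8); gripper_to(.05)
camover(env,[.507,-.382],y2,.2); env.sleep(.2); d=imaging.camera("wrist"); np.save("c6.npy",d,allow_pickle=True)
k=lambda im:cv2.resize(im[:,:,::-1],(800,600))
cv2.imwrite("pics/w6.png",np.vstack([cv2.resize(c["color"][0:300,120:520,::-1],None,fx=1,fy=1),d["color"][0:300,120:520,::-1]]))
print(status.get_state()["time_s"],status.get_state()["joints"])
E
```

```text
grip 0.026573407362277836 19.993015732616186 [0.45481849 0.33347451 0.03408232]
down at 0.11149999999999999 [-2.70731874  0.76046976 10.02335042] -0.3916967839192055 [ 0.59440338 -0.08130497  0.11287698]
33.15
35.7333 [ 0.19607006  0.69214544  0.76059939  1.53028519 -0.50995386  1.12522849
  0.85356141]
```

View pics/w6.png

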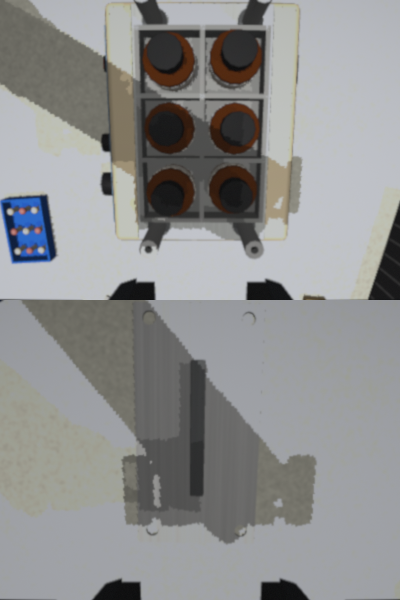

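All six cells now hold upright bottles. The plate's holes are at about (269,16), (369,18), (272,229) and (361,229), with the bar at x 310–325, y 60–195. The near pillar holes are at about (268,247) and (375,247). Next I'll compute these precisely.

```bash
python3 - <<'E'
from h import *
c=np.load("c5.npy",allow_pickle=True).item(); d=np.load("c6.npy",allow_pickle=True).item()
pil=[[.5828,.0712,.159],[.6178,-.1191,.159],[.5308,-.1337,.159],[.4946,.0557,.159]]
print("pillar proj",proj(c,pil).round(1).tolist())
g=c["color"].max(2).astype(float)
def dark(g,x,y,r=5):
    w=g[y-r:y+r+1,x-r:x+r+1]; yy,xx=np.mgrid[-r:r+1,-r:r+1]; m=(xx**2+yy**2<=r*r)
    k=np.clip(w[m].mean()-15-w,0,None)*m; return [x+(k*xx).sum()/k.sum(),y+(k*yy).sum()/k.sum()]
q=[dark(g,268,247,4),dark(g,375,247,4)]; print(np.round(q,1).tolist(),plane(c,q,.159).round(4).tolist())
print(g[240:255,260:276].astype(int))
hp=[(269,16),(369,18),(272,229),(361,229)]; w=plane(d,hp,.004);print("plate holes",w.round(4).tolist(),w.mean(0),np.linalg.norm(w[0]-w[1]),np.linalg.norm(w[1]-w[3]),np.linalg.norm(w[2]-w[3]),np.linalg.norm(w[0]-w[2]))
m=((d["color"].max(2)<62)*255).astype(np.uint8); m[:, :290]=0;m[:,345:]=0;m[210:]=0
m=cv2.morphologyEx(m,cv2.MORPH_OPEN,np.ones((3,3)))
ct=max(cv2.findContours(m,0,2)[0],key=cv2.contourArea); print(cv2.minAreaRect(ct))
bp=cv2.boxPoints(cv2.minAreaRect(ct)); bw=plane(d,bp,.041); print(bw.round(4).tolist(),bw.mean(0)); 
print(proj(d,[[.507,-.382,.041]]))
E
```

```text
pillar proj [[384.8, -8.7], [376.0, 249.4], [269.6, 247.8], [259.6, -9.6]]
[[267.9, 248.3], [374.1, 248.7]] [[0.5295, -0.1344, 0.159], [0.616, -0.1188, 0.159]]
[[179 161 116  80  74  79  86  92  93  88  81  73  66  61  57  56]
 [190 164 113  90  97 103 110 114 114 110 106  98  90  77  63  56]
 [185 148 113 110 117 118 119 121 121 120 119 117 112  99  79  62]
 [169 131 118 120 121 122 123 122 121 121 121 121 120 114 100  78]
 [151 125 121 123 122 121 120 119 118 118 119 121 121 120 115  99]
 [141 127 130 131 128 119 112 104 101 105 112 121 128 130 129 120]
 [138 135 154 159 147 116  91  75  66  74  93 124 151 159 157 147]
 [137 148 179 185 166 110  68  52  41  45  72 123 172 186 185 170]
 [139 165 188 189 162 100  59  52  46  46  60 110 165 190 192 178]
 [146 180 193 185 150  91  57  55  55  56  62  98 151 187 194 185]
 [151 185 195 187 155 100  63  57  58  59  68 103 154 186 194 193]
 [153 185 195 194 176 131  87  67  66  70  88 129 171 191 195 195]
 [158 184 194 196 189 166 130 103 100 109 128 161 186 194 195 195]
 [170 185 194 194 194 187 170 155 152 158 168 185 194 195 195 195]
 [185 189 193 193 194 193 191 188 188 188 190 194 195 196 195 195]]
plate holes [[0.4827, -0.2778, 0.004], [0.5687, -0.298, 0.004], [0.4389, -0.4675, 0.004], [0.5257, -0.4862, 0.004]] [ 0.50400282 -0.38238016  0.004     ] 0.08832884933724261 0.193046734517335 0.08886827374426022 0.19475819040726403
((316.5, 128.0), (134.0, 13.0), 90.0)
[[0.5096, -0.3286, 0.041], [0.5199, -0.3308, 0.041], [0.4969, -0.4384, 0.041], [0.4858, -0.436, 0.041]] [ 0.50303134 -0.38346657  0.041     ]
[[320.73963449 127.59338956]]
```

Plate centre is (0.504, −0.382), and the hole spacings of 88 and 194 mm match the sizes given. I'll grip the handle with a force-checked descent, lift, carry it above the rack, and check the holes against the pillars with the wrist camera.

```bash
python3 - <<'E'
from bench import env, gripper_to, solver, status, imaging
from h import *
y2=np.radians(77.2); yr=np.radians(100.5); p=[.504,-.3826]
env.movep([*p,.06],down(y2)); env.move_linear([*p,.012],v=.12); env.sleep(.1); f0=status.get_state()["force"][2]
for z in (.005,0,-.005,-.009):
    env.move_linear([*p,z],v=.08); f=status.get_state()["force"][2]-f0
    if f>3: print("contact",z,f); break
env.sleep(.1); gripper_to(0,45); s=status.get_state(); print(s["grip_width"],s["finger_force"],s["eef_pos"],s["time_s"])
assert s["grip_width"]>.008
env.move_linear([*p,.21],v=.25); s=status.get_state(); print(s["force"],s["moment"],s["grip_width"])
r=[.5552,-.0317]
env.movep([*r,.21],down(yr)); env.move_linear([*r,z+.176],v=.08); env.sleep(.4)
s=status.get_state();print(s["eef_pos"],s["ee_rot"],s["time_s"],s["force"])
c={n:imaging.camera(n) for n in ("wrist","top","scene")}; np.save("c7.npy",c,allow_pickle=True)
w=c["wrist"]; print(proj(w,[[*r,.17]]))
a=cv2.resize(w["color"][:300,120:520,::-1],(800,600))
cv2.imwrite("pics/w7.png",a)
E
```

```text
0.010623277112350452 45.000082924962044 [ 0.50418684 -0.38264116 -0.00896701] 38.8417
[-0.25968646 -0.26772191 -4.31387956] [-0.01534912  0.10996569  0.00663113] 0.010695665126245448
[ 0.55534883 -0.03163007  0.16723048] [6.39383393e-01 7.68888042e-01 1.90898729e-04 1.37661452e-04] 42.2917 [ 0.47962514 -0.40114456 -4.44009344]
[[322.40422126 281.36917401]]
```

View pics/w7.png

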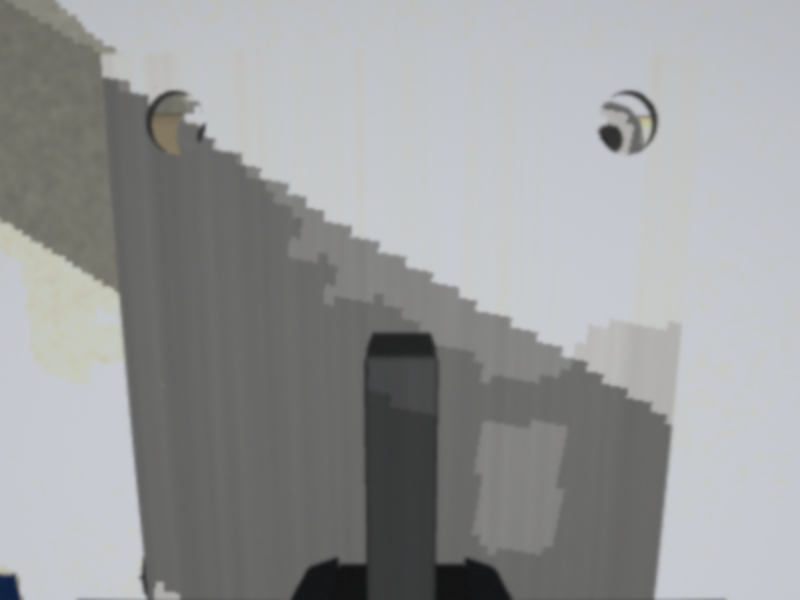

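The wrist view shows plate hole rims at crop (177,122) and (629,122), with the pillar threaded holes seen through them at (~204,133) and (611,137). The plate is several millimetres off, so I'll compute the offset with rays.

```bash
python3 - <<'E'
from h import *
c=np.load("c7.npy",allow_pickle=True).item()["wrist"]
f=lambda x,y:(120+(x-.5)/2,(y-.5)/2)
rim=[f(177,122),f(629,122)]; pil=[f(204,134),f(611,137)]
o,d=ray(c,rim); 
sep=np.linalg.norm((d[0]/d[0,2]-d[1]/d[1,2])); print("plate top z from 88mm:",o[2]-.088/sep)
for zt in (.174,.178,.182):
    a=plane(c,rim,zt); b=plane(c,pil,.159); print(zt,(a).round(4).tolist(),b.round(4).tolist(),np.linalg.norm(a[0]-a[1]),np.linalg.norm(b[0]-b[1]),((b-a)*1000).round(1)[:,:2].tolist())
    yr=np.radians(100.5); print(" mid diff along u,s mm",((b-a).mean(0)[:2]@np.array([[np.cos(yr),np.sin(yr)],[np.sin(yr),-np.cos(yr)]]).T*1000).round(2))
g=c["color"].max(2).astype(int)
print(g[50:76:1,196:228][::1,::1]); print(g[50:76,418:448])
# top camera look at the same: expected rim / pillar pixels
E
```

```text
plate top z from 88mm: 0.18052552189481955
0.174 [[0.4919, 0.0558, 0.174], [0.582, 0.0724, 0.174]] [[0.4937, 0.0559, 0.159], [0.5825, 0.0717, 0.159]] 0.09163340761922546 0.09022437196884443 [[1.8, 0.1], [0.5, -0.7]]
 mid diff along u,s mm [-0.5   1.06]
0.178 [[0.4931, 0.0554, 0.178], [0.581, 0.0716, 0.178]] [[0.4937, 0.0559, 0.159], [0.5825, 0.0717, 0.159]] 0.08940620944087904 0.09022437196884443 [[0.6, 0.6], [1.5, 0.1]]
 mid diff along u,s mm [0.15 1.07]
0.182 [[0.4943, 0.0549, 0.182], [0.58, 0.0707, 0.182]] [[0.4937, 0.0559, 0.159], [0.5825, 0.0717, 0.159]] 0.08717901126253257 0.09022437196884443 [[-0.6, 1.0], [2.5, 1.0]]
 mid diff along u,s mm [0.8  1.08]
[[138  94  64  58  71  90 103 109 111 112 115 116 118 119 123 129 136 145
  153 159 160 161 168 184 197 201 201 200 197 196 196 197]
 [101  66  56  70  91 104 109 109 110 111 113 116 118 117 118 120 127 134
  135 133 133 134 142 163 187 199 201 200 198 197 197 197]
 [ 71  56  65  88 105 111 110 110 109 111 113 116 117 116 116 117 124 131
  130 126 127 136 144 157 178 195 201 200 197 197 197 197]
 [ 55  59  80 102 111 112 110 110 
[... 5576 characters left out ...]
 79 129 163 173 166 136
  110 103 105 114 125 143 168 152 114 128 166 190]
 [204 202 194 165 107  58  49  52  53  53  52  57  89 139 167 175 166 134
  109 103 104 111 118 136 151 129 128 163 187 195]
 [203 204 201 186 146  96  60  54  54  54  55  63 100 147 171 174 162 131
  108 102 102 105 112 125 129 131 161 185 195 197]
 [203 204 203 198 182 146 100  66  57  55  58  80 121 157 173 170 148 119
  105 102 101 104 110 120 138 166 186 194 196 197]
 [203 204 203 203 199 183 150 108  77  67  78 110 147 169 175 168 141 112
  103 102 101 102 112 141 172 190 195 196 196 197]
 [204 204 204 204 203 199 185 159 129 108 118 148 169 176 176 168 140 112
  106 110 112 124 145 175 193 198 197 196 197 197]]
```

Reading the edges, the pillar-hole centres are (225,67) and (423.5,68), which are 88 mm apart as they should be. The plate needs +1.3 mm along the short axis, +0.5 mm along the long axis, and about 2 mm down. I'll correct that and verify numerically.

```bash
python3 - <<'E'
from bench import env, gripper_to, solver, status, imaging
from h import *
yr=np.radians(100.4)
env.move_linear([.5564,-.0310,.1648],v=.03,rot=down(yr)); env.sleep(.5)
s=status.get_state(); print(s["eef_pos"],s["ee_rot"],s["time_s"],s["force"],s["grip_width"])
c=imaging.camera("wrist"); np.save("c8.npy",c,allow_pickle=True)
g=c["color"].max(2); 
n,l,st,ce=cv2.connectedComponentsWithStats((g<85).astype(np.uint8))
for i in range(1,n):
    if 15<st[i,4]<700 and 35<ce[i,1]<95 and (185<ce[i,0]<250 or 400<ce[i,0]<460): print(st[i],ce[i].round(1),plane(c,ce[i],.159)[0].round(4))
np.set_printoptions(linewidth=200)
print(g[42:82:2,188:236:2]); print(g[42:82:2,408:456:2])
E
```

```text
[ 0.55641215 -0.03100582  0.16482235] [6.40096263e-01 7.68294718e-01 5.61978102e-06 8.24918715e-06] 43.1917 [ 0.85078543  0.4583251  -3.42582077] 0.011076196235741942
[193  46  16  28  91] [196.8  57.2] [0.4842 0.0586 0.159 ]
[435  46  13  18  34] [443.4  53.1] [0.5896 0.0795 0.159 ]
[214  62   8  12  71] [217.4  67.5] [0.4937 0.0558 0.159 ]
[420  63   9  11  73] [424.4  67.7] [0.5828 0.072  0.159 ]
[[197 197 193 190 189 191 191 189 189 191 194 195 195 195 196 198 201 200 196 196 197 196 196 196]
 [197 198 193 191 190 191 191 187 177 176 177 181 191 194 196 198 201 200 197 196 197 197 196 196]
 [195 198 193 192 189 188 170 113  76  69  79  97 130 170 193 198 201 201 197 196 197 196 197 196]
 [146 169 175 185 186 138  67  68  91 107 113 120 122 136 184 198 201 201 197 196 197 197 197 197]
 [104 106 104 122 113  62  70 105 115 118 117 124 132 135 159 173 198 202 198 196 198 197 197 197]
 [104 104 102  94  59  65 101 109 114 117 115 116 122 140 140 130 169 200 198 197 197 197 197 197]
 [103 104 101  70  53  95 109 111 116 118 117 121 135 191 195 186 178 198 198 197 198 198 198 197]
 [10
[... 2564 characters left out ...]
7 197]
 [203 204 204 204 204 198 114  50  50  52  66 151 176 174 168 155 155 195 153 116 190 196 198 198]
 [204 204 204 204 203 203 171  76  53  53  63 148 174 172 174 146 157 185 115 167 196 196 197 197]
 [204 204 204 204 204 204 202 149  66  54  82 166 169 131 135 119 170 140 161 195 197 197 198 198]
 [204 204 204 204 204 204 204 199 151  86 138 174 163 110 103 116 148 173 195 197 197 197 198 197]
 [205 205 204 204 204 204 204 204 201 189 186 181 151 119 133 154 186 200 197 197 197 197 198 198]
 [204 205 205 204 204 205 204 204 204 204 203 202 197 195 201 203 204 201 197 198 198 197 198 198]
 [205 204 204 205 204 204 204 204 204 204 204 204 204 204 204 204 204 201 197 197 197 197 198 197]]
```

```bash
python3 - <<'E'
from h import *
c=np.load("c8.npy",allow_pickle=True).item(); yr=np.radians(100.4)
M=np.array([[np.cos(yr),np.sin(yr)],[np.sin(yr),-np.cos(yr)]])
rim=[(208,60.5),(434,60.8)]; pil=[(220.5,67.9),(422.3,67.9)]
a=plane(c,rim,.1778); b=plane(c,pil,.159)
print(np.linalg.norm(a[0]-a[1]),np.linalg.norm(b[0]-b[1]),((b-a)[:,:2]@M.T*1000).round(2).tolist())
# far pair: top camera, rays onto z=.1778 for the expected plate holes and .159 pillar tops
print(a.round(4).tolist(),b.round(4).tolist())
E
```

```text
0.08817910825087567 0.08828230792184641 [[-0.12, 0.15], [0.0, 0.25]]
[[0.4949, 0.0559, 0.1778], [0.5816, 0.0716, 0.1778]] [[0.495, 0.0559, 0.159], [0.5819, 0.0717, 0.159]]
```

```bash
python3 - <<'E'
from bench import env, status
import numpy as np
s=status.get_state(); print(s["time_s"],np.abs(s["qvel"]).max(),s["grip_width"],s["finger_force"]); print(env.job_done())
E
```

```text
43.2417 0.0016185130000112094 0.010650662723895619 44.99948389828205
the job is handed in; nothing more can be done
None
```

Job handed in at 43 s: both amber bottles stand in the two empty cells, and the plate is held still about 15 mm above the pillars. The two corner holes the wrist camera could see are within 0.3 mm of their pillars; the far two and the plate's level were not measured directly.

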